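# Close up the date box: scoop out, lid shut, four snap tabs home

## Robot

A 7-joint arm with a two-finger parallel gripper is mounted at the origin on the work surface. World frame = base frame: x ahead of the robot, y to its left, z up, the work surface at z = 0. Lengths are in mm, angles in rad, forces in N, time in s.
With the tool pointing down it reaches from about 425 to 950 mm from the base axis. Payload 4.7 kg.
Tool frame: the origin (TCP) lies on the centre line of the jaws, within the pads' length; the fingertips stand 11 mm ahead of it and the grasp point (between the pads) lies 8 mm behind it; z points along the fingers, y is the direction in which the jaws open and shut (so a half turn about z gives the same grasp; the last joint's range is limited). The gripper opens to 87 mm and grips with 3 to 60 N. Pads are 19 mm wide; open, the fingers measure 117 mm over their backs; the gripper's body (75 mm by 190 mm) begins 51 mm behind the grasp point.
Start: joints at [-1.13, 0.469, -0.049, 1.532, 0.024, 1.141, -0.082], TCP at [305.543, 601.907, 233.573] pointing down, gripper open.
Joint ranges: [-2.59, 2.59], [-0.33, 1.99], [-1.39, 1.29], [0.1, 2.45], [-1.04, 4.18], [0.21, 1.99], [-2.66, 2.66]. Speed limits (rad/s): [2.57, 2.57, 3.14, 3.14, 3.14, 3.14, 3.14].

## Interface

Orientations are given as a unit quaternion [x, y, z, w].
In Python, from station import * gives the robot as it stands. The module is installed in compiled form; this text tells all that it offers.
- The arm moves only by the shell command python3 -m creep 'ROWS'. ROWS is JSON, a list of rows, each a list of 5 numbers: the shift along the tool's x, y, z in mm, then the turn about the tool's z in degrees, then the opening, from 0 (shut) to 1 (fully open). In form: [[x, y, z, twist, claw], ...]. A call has 1 to 10 rows; each row shifts and turns the commanded pose from where the row before left it, along the tool's axes as they then stand; what a row does not reach is not made up. A row lasts 1/12 s, in which the tool goes at most 41.7 mm and 7.16 degrees, less where a joint would pass 70% of its speed; a pose out of reach is approached as far as the arm can. A call is refused whole if a number of a shift passes 41.7 or a number of a turn 7.16, either way. A call with a gripper value outside its range is refused whole. The fingers move at their own pace and stop on an object; the grip force is fixed at half the most. Time passes only in rows, so rows that do not move let the fingers close. It gives the time, the measured TCP pose, the force and the opening at its end, in the units of the state.
- read_state(): the state, without advancing time (a new reading comes with each control period).
- camera(name): name is "side" or "top" or "wrist"; returns a dict with "color" (384x512x3 uint8, red, green, blue), "z_map" (384x512 float32, mm along the optical axis (not along the pixel's ray), 0 where there is no reading), "fx", "fy", "cx", "cy" (pixels), "k1" (the pictures are not rectified: a ray, as slopes to the right and down, at radius r is drawn at 1 + k1 r^2 times it, then the intrinsics apply), "xyz" and "orientation" of the camera in the world; the wrist camera has in their place "T_tool_cam" (4x4, takes a point from camera to tool coordinates, whose origin is the TCP and whose axes are the flange's). Camera axes: x right, y up, looking along -z (the intrinsics and any distortion apply to the point x, -y, -z); pixel columns grow to the right and rows downward; lengths in mm; the calibration is good to about 2 mm. A picture is of the moment at which its call begins: read the wrist's pose just before it.
- sign_off(): hands the job in, once; it reports no verdict.
The state is a dict: "time_s": time; "q": joint angles; "dq": joint speeds; "tau": joint torques, N m; "eef_pos": TCP position; "orientation": TCP orientation; "ft_force": force on the tool from outside, world axes, zero at the start; "ft_torque": the same for the moment, N m; "finger_gap": opening from 0.0 (shut) to 1.0 (fully open).
Only numpy, scipy, OpenCV 4.12 (cv2) and the standard library are available. Lean on these libraries where they do the work, as an engineer would, in place of code of your own. Each camera call takes 0.05 s, during which the arm holds its last target. There are 200 camera calls.

## Task

Close up the box of dates on the market stall: first lift the scoop out and lay it level, lying wholly in the empty steel tray beside the box. Then swing the lid shut and press down each of the four snap tabs round its rim until every one snaps home against the box wall, without shifting or knocking over the bottle, jar and packet near by.

Things in the scene. Friction and masses are not known exactly. Their poses are not given: they have to be found in the camera images.
- lid_hinge (a point): Point on the lid's hinge axis, at the middle of the far rim of the date box, 73 mm above the table; does not move with the lid. Axes are the box's: z up, +y along the hinge, -x from the hinge over the box towards the robot. The box centre lies at x = -79 mm in this frame.
- box: White plastic date box, fixed, 150 mm (x) by 220 mm (y) by 70 mm high, walls 4 mm, filled with dates whose firm surface is 52 mm above the table. Origin under the centre of its floor, on the table; axes as for lid_hinge, the front is -x.
- lid (a joint): Hinge angle of the lid (rad): 0 = shut and level, opens upward, starts nearly upright (1.25 to 1.6), stop at 1.9. White plate with clear window, 157 mm from hinge axis to front edge, 226 mm along y, 6 mm thick. Stiff hinge: stays where left, takes 2 to 4 N at the front edge. Shut it by pushing its outer face (the far one while open). The scoop in the box keeps it from shutting.
- lid_mid (a point): Middle of the lid's outer (upper) face, 79 mm from the hinge axis and 3 mm off it. z is the outward normal of that face, up when shut; -x points to the lid's front edge.
- scoop_grip (a point): Gripping place on the loose aluminium scoop, mid-section of its level bar handle, 18 mm wide (y), 14 mm high, running along x from 28 mm ahead (+x, back of the bowl) to 72 mm behind this point. Square bowl ahead: 80 long, 64 wide, 47 mm high, underside 40 mm below this point. At the start the bowl lies on the dates, the handle passing 15 mm above the box's front rim. About 0.12 kg.
- tray: Shallow empty steel tray, fixed, 240 mm (x) by 110 mm (y), rim 20 mm high, floor and walls 3 mm; origin under its centre on the table. It stands on one side of the box, either side.
- crate: Fixed wooden crate of fig packs, 220 mm (x) by 110 mm (y), packs up to 80 mm high; origin under its centre. It stands on the other side of the box. Obstacle only.
- bottle: Bystander: loose glass bottle, 60 mm across, 210 mm tall, origin under its centre; stands near a far corner of the box.
- jar: Bystander: loose honey jar, 64 mm across, 85 mm tall, origin under its centre; stands beside the box, next to a side tab.
- packet: Bystander: loose flat pack 110 x 75 x 31 mm, origin under its centre; lies near the other far corner of the box.
- tab_front_left (a joint): Snap tab on the lid's front edge, 76 mm to the box's +y side of its middle (rad): 0 = sticking out, 0.12 rad above the lid's plane; grows as pressed down; 1.5 = home against the box wall. A spring resists with up to 0.12 N m; past 0.75 it snaps home by itself, released earlier it springs back. 62 mm wide along the edge, reaching 39 mm out from its hinge at the lid's edge, 4 mm thick.
- tab_front_left_pad (a point): Point on the upper face of tab_front_left, 24 mm out from its hinge line and mid-width: a good place to press with shut fingers. -x points away from the lid (outward, while the tab sticks out); it moves with the tab.
- tab_front_right (a joint): Snap tab on the lid's front edge, 76 mm to the box's -y side of its middle (rad): 0 = sticking out, 0.12 rad above the lid's plane; grows as pressed down; 1.5 = home against the box wall. A spring resists with up to 0.12 N m; past 0.75 it snaps home by itself, released earlier it springs back. 62 mm wide along the edge, reaching 39 mm out from its hinge at the lid's edge, 4 mm thick.
- tab_front_right_pad (a point): Point on the upper face of tab_front_right, 24 mm out from its hinge line and mid-width: a good place to press with shut fingers. -x points away from the lid (outward, while the tab sticks out); it moves with the tab.
- tab_left (a joint): Snap tab in the middle of the lid's +y side edge (rad): 0 = sticking out, 0.12 rad above the lid's plane; grows as pressed down; 1.5 = home against the box wall. A spring resists with up to 0.12 N m; past 0.75 it snaps home by itself, released earlier it springs back. 62 mm wide along the edge, reaching 39 mm out from its hinge at the lid's edge, 4 mm thick.
- tab_left_pad (a point): Point on the upper face of tab_left, 24 mm out from its hinge line and mid-width: a good place to press with shut fingers. -x points away from the lid (outward, while the tab sticks out); it moves with the tab.
- tab_right (a joint): Snap tab in the middle of the lid's -y side edge (rad): 0 = sticking out, 0.12 rad above the lid's plane; grows as pressed down; 1.5 = home against the box wall. A spring resists with up to 0.12 N m; past 0.75 it snaps home by itself, released earlier it springs back. 62 mm wide along the edge, reaching 39 mm out from its hinge at the lid's edge, 4 mm thick.
- tab_right_pad (a point): Point on the upper face of tab_right, 24 mm out from its hinge line and mid-width: a good place to press with shut fingers. -x points away from the lid (outward, while the tab sticks out); it moves with the tab.
- scoop: The scoop; origin at the centre of the flat underside of its bowl, 68 mm ahead of the grip point and 40 mm below it; +x from handle to bowl, z up.
There are look-alikes about, which are no part of the job. Leave any pink or yellow look-alike of the scoop alone.

How it is judged (in metres and radians):
On the way, in this order (a step that is already met when the one before it is completed fails the run):
1. the scoop lies level in the tray, let go (x of scoop in the frame of tray between -0.12 and 0.12 m and y of scoop in the frame of tray between -0.055 and 0.055 m and x of scoop_grip in the frame of tray between -0.12 and 0.12 m and y of scoop_grip in the frame of tray between -0.055 and 0.055 m and height (world z) of scoop below 0.012 m and angle between scoop's own z axis and vertical below 0.2 rad and linear speed of scoop below 0.02 m/s and contact force between the fingers and scoop below 0.1 N), for 0.2 s.
2. the lid is shut, with the scoop still in the tray before the tabs are all home (value of joint lid below 0.05 rad and x of scoop in the frame of tray between -0.12 and 0.12 m and y of scoop in the frame of tray between -0.055 and 0.055 m and x of scoop_grip in the frame of tray between -0.12 and 0.12 m and y of scoop_grip in the frame of tray between -0.055 and 0.055 m and height (world z) of scoop below 0.012 m and angle between scoop's own z axis and vertical below 0.2 rad and value of joint any of tab_front_left, tab_front_right, tab_left, tab_right below 1 rad), for 0.1 s.
At the end, for the whole second after the job is handed in: The scoop lies in the tray (bowl centre and grip point both over the tray, underside below 12 mm, tilted less than 0.2 rad), at rest and let go; the lid is shut (below 0.05 rad) and all four tabs are past 1.35 rad (all of step 1 and value of joint lid below 0.05 rad and value of joint each of tab_front_left, tab_front_right, tab_left, tab_right above 1.35 rad); the robot touches nothing.
It fails at once if the bottle, jar or packet is shifted more than 25 mm or tipped over (distance of any of jar, bottle, packet from where it was at the start of the episode above 0.025 m or angle between any of jar, bottle, packet's own z axis and vertical above 0.5 rad).
It also fails if it takes over 72 s, if anything falls off the work surface, if the arm or the gripper's body presses on something with over 40 N, if the wrist force passes 120 N, or if a joint passes its speed limit or range.

## Working session

There is one attempt and no reset: what is moved stays moved. The work goes in short steps, Python scripts to look and compute and a shell command to move; the robot and the scene stay as the last step left them, time stands still between calls to the robot, and variables do not carry over. Pictures are saved under pics/ and viewed, about 8 in all and at most 12, crops included, and the job is handed in when it is done.

```bash
mkdir -p pics
cat > h.py <<'E'
from station import *
import numpy as np, cv2
from scipy.spatial.transform import Rotation as R
def cam_T(c,st=None):
    if "T_tool_cam" in c:
        T=np.eye(4);T[:3,:3]=R.from_quat(st["orientation"]).as_matrix();T[:3,3]=st["eef_pos"]
        return T@np.array(c["T_tool_cam"])
    T=np.eye(4);T[:3,:3]=R.from_quat(c["orientation"]).as_matrix();T[:3,3]=c["xyz"];return T
def cloud(c,st=None):
    H,W=c["z_map"].shape;u,v=np.meshgrid(np.arange(W),np.arange(H))
    K=np.array([[c["fx"],0,c["cx"]],[0,c["fy"],c["cy"]],[0,0,1.]])
    p=cv2.undistortPoints(np.stack([u,v],-1).reshape(-1,1,2).astype(float),K,np.array([c["k1"],0,0,0.])).reshape(H,W,2)
    z=c["z_map"].astype(float);P=np.stack([p[...,0]*z,-p[...,1]*z,-z],-1)
    T=cam_T(c,st);P=P@T[:3,:3].T+T[:3,3];P[z<=0]=np.nan
    return P
def shot(name):
    st=read_state();c=camera(name);return c,cloud(c,st),st
def save(c,f):cv2.imwrite("pics/"+f,c["color"][...,::-1])
E
python3 - <<'E'
from h import *
s=read_state();print({k:np.round(v,3) for k,v in s.items()})
for n in("top","side"):
    c,P,_=shot(n);save(c,n+"0.png");np.savez(n+"0.npz",P=P,c=c["color"])
    print(n,np.round(cam_T(c),2).tolist(),c["k1"])
E
```

```text
{'time_s': np.float64(0.0), 'q': array([-1.13 ,  0.469, -0.049,  1.534,  0.024,  1.141, -0.082]), 'dq': array([ 0.001,  0.001, -0.001,  0.   ,  0.   ,  0.001,  0.001]), 'tau': array([-1.0000e-03, -5.0798e+01, -8.1000e-02, -2.3616e+01, -6.1000e-02,
        3.8000e-02,  0.0000e+00]), 'eef_pos': array([305.339, 601.338, 232.501]), 'orientation': array([ 0.233,  0.973, -0.001, -0.   ]), 'ft_force': array([-0.872,  0.112, -0.449]), 'ft_torque': array([ 0.04 , -0.022, -0.009]), 'finger_gap': np.float64(1.001)}
top [[-0.0, 0.98, -0.18, 187.98], [-1.0, -0.0, 0.0, 46.38], [-0.0, 0.18, 0.98, 1721.67], [0.0, 0.0, 0.0, 1.0]] -0.1971212310865802
side [[0.92, 0.25, -0.31, 61.18], [-0.4, 0.57, -0.72, -897.35], [-0.0, 0.78, 0.62, 908.07], [0.0, 0.0, 0.0, 1.0]] 0.007708157439249225
```

View pics/top0.png

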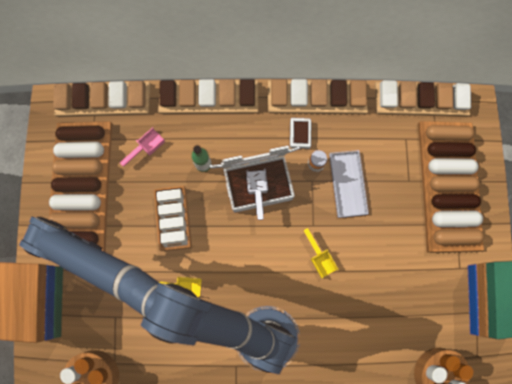

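View pics/side0.png

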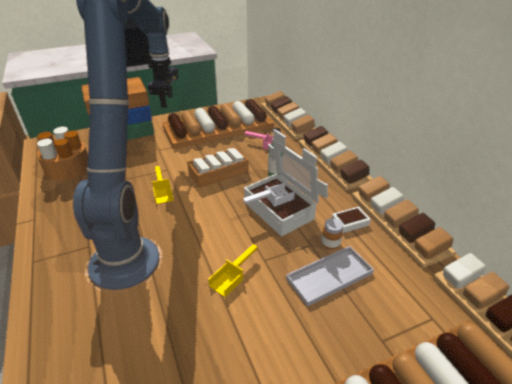

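Top view: box at about (258,185) with the grey scoop handle to (260,215). The tray is at (350,185) on the −y side and the crate at (172,218) on +y. The jar is at (319,158), the bottle at (200,157) and the packet at (301,132). The yellow and pink scoops are decoys. The side view agrees.

Run:
```python
from h import *
d=np.load("top0.npz");P=d["P"];C=d["c"].astype(int)
def rep(n,u0,u1,v0,v1,zlo,zhi,ex=None):
    m=np.zeros(P.shape[:2],bool);m[v0:v1,u0:u1]=1
    m&=(P[...,2]>zlo)&(P[...,2]<zhi)
    if ex is not None:m&=ex
    q=P[m];r=cv2.minAreaRect(q[:,:2].astype(np.float32))
    print(n,len(q),"med",np.round(np.median(q,0),1),"rect",np.round(r[0],1),np.round(r[1],1),round(r[2],1),"z5/95",np.round(np.percentile(q[:,2],[5,95]),1));return q
print("table",np.nanmedian(P[260:300,380:420,2]))
rep("tray",325,375,145,222,10,40)
rep("trayfloor",325,375,145,222,-10,9,(C.sum(-1)>420)&(C.max(-1)-C.min(-1)<45))
rep("crate",150,195,185,252,30,120)
rep("box+",218,298,155,215,56,78)
rep("all high",205,310,140,215,90,260)
rep("handle",250,270,190,222,75,100)
rep("jar",308,330,148,168,60,110)
rep("bottle",185,213,140,175,100,240)
rep("packet",286,316,112,150,15,50)
for v in range(140,226,4):print(v,np.round(P[v,258],0),C[v,258])
```

```text
table -0.950411348929606
tray 339 med [ 560.1 -303.8   15.9] rect [ 560.4 -308.3] [184.  288.8] 87.0 z5/95 [10.3 24.9]
trayfloor 1329 med [ 543.6 -311.8    2.4] rect [ 564.6 -304.3] [241.6 117.4] 5.2 z5/95 [-4.1  7.7]
crate 1869 med [430.  335.8  65.6] rect [428.3 338. ] [223.7 114. ] 6.6 z5/95 [37.3 76.5]
box+ 942 med [557.9  34.3  60.1] rect [551.2  29.4] [156.5 223.2] 12.3 z5/95 [56.3 74.3]
all high 667 med [602.3  35.  149.4] rect [543.7  57.1] [319.6 220.9] 89.5 z5/95 [ 94.  245.6]
handle 124 med [472.6  29.7  96.2] rect [467.6  30.2] [102.7  56.1] 0.9 z5/95 [77.3 99.6]
jar 224 med [ 635.5 -182.9   83.9] rect [ 636.8 -183.6] [57.3 56.8] 24.3 z5/95 [64.2 90.9]
bottle 287 med [625.9 227.3 145.5] rect [616.1 226.1] [89.5 58.7] 17.9 z5/95 [111.  212.7]
packet 576 med [ 748.  -127.1   30.7] rect [ 764.9 -126.8] [ 76.9 139.7] 90.0 z5/95 [21.8 37.9]
140 [728.  29.   6.] [179 132  87]
144 [711.  29.   9.] [180 133  86]
148 [699.  29.  -2.] [181 134  87]
152 [682.  30.   3.] [171 126  80]
156 [605.  32. 224.] [221 218 212]
160 [626.  31.  94.] [126 123 121]
164 [622.  30.  54.] [79 71 67]
168 [609.  30.  47.] [52 37 28]
172 [593.  30.  51.] [129 126 128]
176 [578.  30.  55.] [140 139 142]
180 [562.  31.  60.] [141 138 141]
184 [547.  31.  62.] [218 216 222]
188 [536.  31.  46.] [221 220 226]
192 [509.  31. 105.] [245 245 248]
196 [497.  31.  96.] [245 245 248]
200 [481.  31. 108.] [245 244 247]
204 [468.  31. 100.] [243 243 246]
208 [454.  32. 101.] [242 242 246]
212 [441.  32.  98.] [243 243 247]
216 [426.  32. 100.] [235 232 235]
220 [426.  31.   2.] [172 130  93]
224 [412.  31.  -3.] [174 128  83]
```

```bash
python3 -m creep '[[0,0,0,-6.75,1],[0,0,0,-6.75,1],[0,0,0,-6.75,1],[0,0,0,-6.75,1],[-10,-30,0,0,1],[-10,-35,0,0,1],[-10,-35,0,0,1],[-10,-35,0,0,1],[-10,-35,0,0,1],[-10,-35,0,0,1]]'; python3 -m creep '[[-10,-35,0,0,1],[-10,-35,0,0,1],[-10,-35,0,0,1],[-10,-35,0,0,1],[-10,-35,0,0,1],[-10,-35,0,0,1],[-10,-35,0,0,1],[-10,-35,0,0,1],[-10,-35,0,0,1],[-5,-35,0,0,1]]'
python3 - <<'E'
from h import *
import time
s=read_state();print({k:np.round(s[k],3) for k in("time_s","eef_pos","orientation","ft_force","finger_gap")}, R.from_quat(s["orientation"]).as_matrix().round(3).tolist())
c,P,st=shot("wrist");print(np.round(c["T_tool_cam"],2).tolist());save(c,"w1.png");np.savez("w1.npz",P=P,c=c["color"])
E
```

```text
time_s: 0.93
eef_pos: [365.9, 395.0, 233.1]
orientation: [-0.001, 1.0, -0.0, -0.0]
ft_force: [0.6, 0.0, -0.3]
finger_gap: 1.002
time_s: 1.77
eef_pos: [461.9, 45.2, 233.5]
orientation: [-0.001, 1.0, 0.0, 0.0]
ft_force: [1.1, 0.5, 0.6]
finger_gap: 1.003
{'time_s': np.float64(1.767), 'eef_pos': array([461.86 ,  45.241, 233.486]), 'orientation': array([-0.001,  1.   ,  0.   ,  0.   ]), 'ft_force': array([1.103, 0.472, 0.628]), 'finger_gap': np.float64(1.003)} [[-1.0, -0.001, 0.001], [-0.001, 1.0, 0.0], [-0.001, 0.0, -1.0]]
[[0.0, 0.96, 0.26, 71.18], [1.0, 0.0, -0.0, -0.21], [-0.0, 0.26, -0.96, -149.84], [0.0, 0.0, 0.0, 1.0]]
```

View pics/w1.png

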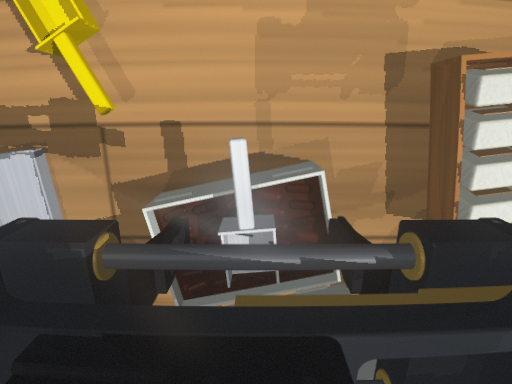

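Run:
```python
from h import *
d=np.load("w1.npz");P=d["P"];C=d["c"].astype(int)
m=(P[...,2]>94)&(P[...,2]<104)&(P[...,0]<535)&(P[...,1]>-40)&(P[...,1]<100)&(C.min(-1)>150)
n,l,s,_=cv2.connectedComponentsWithStats(m.astype(np.uint8))
k=1+np.argmax(s[1:,4]);q=P[l==k];r=cv2.minAreaRect(q[:,:2].astype(np.float32))
print("handle",s[k],r,np.percentile(q[:,2],[5,50,95]))
b=[];
for x in range(int(q[:,0].min()),int(q[:,0].max()),12):
    g=q[abs(q[:,0]-x)<6];b.append((x,g[:,1].min().round(1),g[:,1].max().round(1)))
print(b)
# box front rim
m=(P[...,2]>62)&(P[...,2]<76)&(C.min(-1)>120);cv2.imwrite("pics/m.png",m*255)
q=P[m];print(len(q),q.min(0),q.max(0))
# front outer edge: min x per y bin
e=[]
for y in range(-90,150,10):
    g=q[(abs(q[:,1]-y)<5)&(q[:,0]>420)]
    if len(g)>3:e.append((y,round(np.percentile(g[:,0],3),1)))
print(e)
```

```text
handle [ 218  139   58   96 1653] ((466.55133056640625, 27.563068389892578), (102.64076232910156, 63.387943267822266), 5.360316753387451) [95.73124492 97.42661447 98.54554116]
[(415, np.float64(15.5), np.float64(32.7)), (427, np.float64(16.1), np.float64(33.6)), (439, np.float64(17.0), np.float64(34.6)), (451, np.float64(17.8), np.float64(35.5)), (463, np.float64(18.6), np.float64(36.5)), (475, np.float64(20.3), np.float64(37.5)), (487, np.float64(21.2), np.float64(38.5)), (499, np.float64(22.1), np.float64(39.5)), (511, np.float64(8.7), np.float64(63.7))]
5122 [342.04227634 -94.521586    62.1042487 ] [636.22459087 370.12718425  75.83464275]
[(-90, np.float64(499.3)), (-80, np.float64(496.4)), (-70, np.float64(494.0)), (-60, np.float64(491.9)), (-50, np.float64(489.2)), (-40, np.float64(487.0)), (-30, np.float64(484.6)), (-20, np.float64(482.7)), (-10, np.float64(480.7)), (0, np.float64(478.3)), (10, np.float64(476.5)), (20, np.float64(475.8)), (40, np.float64(469.7)), (50, np.float64(467.7)), (60, np.float64(465.4)), (70, np.float64(463.7)), (80, np.float64(461.3)), (90, np.float64(459.0)), (100, np.float64(457.6)), (110, np.float64(455.2)), (120, np.float64(454.3)), (130, np.float64(478.1)), (140, np.float64(582.9))][ WARN:0@0.073] global loadsave.cpp:1063 imwrite_ Unsupported depth image for selected encoder is fallbacked to CV_8U.
```

Wrist view: the handle runs from (238,140) to (245,215) and the box front edge from (145,207) to (325,163). The measured handle top is z≈97–99 as expected. The grip point is at (487,30) with yaw 4.6°, the box centre at (550,31) with yaw 12.1°.

```bash
python3 -m creep '[[-25,-15.5,0,-4.6,1],[0,0,35,0,1],[0,0,35,0,1],[0,0,35,0,1],[0,0,25,0,1],[0,0,15,0,1],[0,0,2.5,0,1],[0,0,0,0,0.6],[0,0,0,0,0],[0,0,0,0,0]]'; python3 -m creep '[[0,0,0,0,0],[0,0,0,0,0],[0,0,0,0,0],[0,0,0,0,0],[0,0,0,0,0]]'
```

```text
time_s: 2.65
eef_pos: [487.4, 31.9, 87.3]
orientation: [-0.041, 0.999, 0.0, 0.001]
ft_force: [0.9, -0.4, -0.1]
finger_gap: 0.857
time_s: 3.07
eef_pos: [486.5, 31.7, 86.3]
orientation: [-0.041, 0.999, 0.0, 0.0]
ft_force: [0.2, -0.3, 0.1]
finger_gap: 0.479
```

```bash
python3 -m creep '[[0,0,0,0,0],[0,0,0,0,0],[0,0,0,0,0],[0,0,0,0,0],[0,0,0,0,0],[0,0,0,0,0],[0,0,0,0,0]]'; python3 -m creep '[[6,0,-6,0,0],[8,0,-10,0,0],[8,0,-15,0,0],[4,0,-15,0,0],[4,0,-15,0,0],[0,0,-10,0,0],[0,0,0,0,0]]'
```

```text
time_s: 3.65
eef_pos: [486.3, 31.6, 86.0]
orientation: [-0.041, 0.999, -0.0, -0.0]
ft_force: [0.8, -0.1, -0.2]
finger_gap: 0.208
time_s: 4.23
eef_pos: [457.4, 29.4, 159.0]
orientation: [-0.041, 0.999, 0.0, 0.002]
ft_force: [-0.2, -0.2, -1.8]
finger_gap: 0.203
```

```bash
python3 -m creep '[[0,-20,0,-0.5,0],[0,-34,0,0,0],[0,-36,0,0,0],[0,-36,0,0,0],[-5,-36,0,0,0],[-10,-36,0,0,0],[-15,-36,0,0,0],[-15,-36,0,0,0],[-10,-36,0,0,0],[-6,-35,0,0,0]]'; python3 -m creep '[[0,0,0,0,0],[0,0,0,0,0]]'
python3 - <<'E'
from h import *
c,P,st=shot("top");save(c,"top1.png");C=c["color"].astype(int);print(st["eef_pos"])
c,P,st=shot("wrist");save(c,"w2.png");np.savez("w2.npz",P=P,c=c["color"])
E
```

```text
time_s: 5.07
eef_pos: [548.9, -306.2, 155.7]
orientation: [-0.046, 0.999, 0.0, -0.0]
ft_force: [-0.1, 0.1, -0.9]
finger_gap: 0.203
time_s: 5.23
eef_pos: [546.9, -307.5, 155.5]
orientation: [-0.043, 0.999, -0.0, -0.001]
ft_force: [-0.5, 0.9, -1.5]
finger_gap: 0.2
[ 546.90153368 -307.49523528  155.47470432]
```

View pics/w2.png

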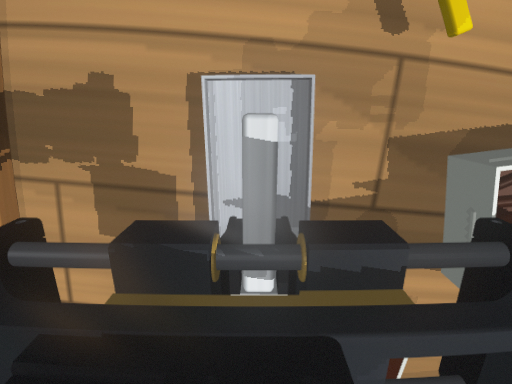

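The handle (col 260) is centred between the tray walls (corners at (203,77) and (314,77)). I'll check the tray edges numerically.

Run:
```python
from h import *
P=np.load("w2.npz")["P"]
for v in (74,76,78,80):print(v,P[v,230:300:30].round(0).tolist())
for v in (120,180):
  r=P[v,190:330];print(v,[(190+i,r[i].round(0).tolist()) for i in range(0,140,6)])
q=P[(P[...,2]>90)&(P[...,2]<170)&(P[...,0]<530)&(abs(P[...,1]+305)<40)]
print(q.min(0),np.median(q,0))
```

```text
74 [[439.0, -344.0, -0.0], [436.0, -313.0, -1.0], [433.0, -282.0, -0.0]]
76 [[443.0, -342.0, 19.0], [441.0, -313.0, 19.0], [438.0, -284.0, 18.0]]
78 [[445.0, -341.0, 19.0], [442.0, -313.0, 19.0], [439.0, -283.0, 14.0]]
80 [[445.0, -343.0, 3.0], [442.0, -313.0, 2.0], [440.0, -282.0, 2.0]]
120 [(190, [489.0, -383.0, -1.0]), (196, [488.0, -377.0, -2.0]), (202, [488.0, -371.0, -2.0]), (208, [487.0, -363.0, 5.0]), (214, [486.0, -357.0, 2.0]), (220, [486.0, -351.0, 0.0]), (226, [485.0, -345.0, 2.0]), (232, [485.0, -338.0, 3.0]), (238, [484.0, -332.0, 2.0]), (244, [480.0, -318.0, 167.0]), (250, [480.0, -315.0, 167.0]), (256, [479.0, -312.0, 167.0]), (262, [479.0, -310.0, 167.0]), (268, [479.0, -307.0, 168.0]), (274, [479.0, -304.0, 167.0]), (280, [480.0, -288.0, 2.0]), (286, [480.0, -282.0, 2.0]), (292, [479.0, -275.0, 2.0]), (298, [479.0, -269.0, 2.0]), (304, [478.0, -263.0, 1.0]), (310, [477.0, -258.0, 14.0]), (316, [477.0, -249.0, -2.0]), (322, [476.0, -242.0, -3.0]), (328, [476.0, -237.0, 0.0])]
180 [(190, [555.0, -381.0, -1.0]), (196, [554.0, -374.0, 0.0]), (202, [554.0, -368.0, -2.0]), (208, [548.0, -358.0, 19.0]), (214, [551.0, -354.0, 2.0]), (220, [551.0, -347.0, 3.0]), (226, [551.0, -341.0, 1.0]), (232, [550.0, -334.0, 2.0]), (238, [549.0, -327.0, 2.0]), (244, [509.0, -316.0, 167.0]), (250, [509.0, -313.0, 167.0]), (256, [509.0, -310.0, 167.0]), (262, [508.0, -307.0, 168.0]), (268, [508.0, -304.0, 168.0]), (274, [508.0, -301.0, 167.0]), (280, [545.0, -281.0, 1.0]), (286, [544.0, -274.0, 2.0]), (292, [544.0, -267.0, 1.0]), (298, [543.0, -261.0, 3.0]), (304, [543.0, -254.0, 2.0]), (310, [538.0, -251.0, 19.0]), (316, [542.0, -240.0, -2.0]), (322, [542.0, -233.0, -2.0]), (328, [541.0, -227.0, -1.0])]
[ 475.60906492 -319.3620898   163.09215691] [ 500.97677415 -308.75164118  167.15731721]
```

```bash
python3 -m creep '[[0,0,25,0,0],[0,0,30,0,0],[0,0,30,0,0],[0,0,18,0,0],[0,0,9,0,0],[0,0,3,0,0],[0,0,1,0,0],[0,0,1,0,0],[0,0,0,0,0],[0,0,0,0,0]]'
```

```text
time_s: 6.17
eef_pos: [548.6, -305.2, 41.3]
orientation: [-0.045, 0.999, -0.0, 0.001]
ft_force: [-0.3, 0.2, -1.0]
finger_gap: 0.203
```

```bash
python3 -m creep '[[0,0,1,0,0],[0,0,0,0,0],[0,0,0,0,0]]'; python3 -m creep '[[0,0,1,0,0],[0,0,0,0,0],[0,0,0,0,0]]'; python3 -m creep '[[0,0,1,0,0],[0,0,0,0,0],[0,0,0,0,0]]'
```

```text
time_s: 6.42
eef_pos: [547.9, -305.0, 39.3]
orientation: [-0.045, 0.999, -0.0, 0.0]
ft_force: [0.5, 0.5, -0.9]
finger_gap: 0.207
time_s: 6.67
eef_pos: [547.8, -304.9, 37.9]
orientation: [-0.045, 0.999, 0.0, -0.0]
ft_force: [1.0, 0.2, -1.1]
finger_gap: 0.206
time_s: 6.92
eef_pos: [548.0, -304.9, 37.1]
orientation: [-0.045, 0.999, -0.0, 0.0]
ft_force: [0.3, 0.3, -2.5]
finger_gap: 0.205
```

```bash
python3 -m creep '[[0,0,1,0,0],[0,0,0,0,0],[0,0,0,0,0]]'; python3 -m creep '[[0,0,1,0,0],[0,0,0,0,0],[0,0,0,0,0]]'; python3 -m creep '[[0,0,1,0,0],[0,0,0,0,0],[0,0,0,0,0]]'
```

```text
time_s: 7.17
eef_pos: [547.9, -305.0, 36.9]
orientation: [-0.045, 0.999, 0.0, 0.0]
ft_force: [-2.1, 1.6, 5.7]
finger_gap: 0.203
time_s: 7.42
eef_pos: [547.6, -305.0, 36.7]
orientation: [-0.045, 0.999, 0.0, 0.0]
ft_force: [-4.1, 2.4, 9.7]
finger_gap: 0.202
time_s: 7.67
eef_pos: [547.3, -305.1, 36.2]
orientation: [-0.045, 0.999, 0.0, -0.0]
ft_force: [-5.4, 2.3, 14.3]
finger_gap: 0.205
```

```bash
python3 -m creep '[[0,0,-2.5,0,0],[0,0,0,0,0.5],[0,0,0,0,0.5],[0,0,0,0,0.5],[0,0,0,0,0.5],[0,0,0,0,0.5],[0,0,0,0,0.5],[0,0,0,0,0.5]]'; python3 -m creep '[[0,0,-10,0,0.5],[0,0,-30,0,0.5],[0,0,-40,0,0.5],[0,0,-40,0,0.5],[0,0,-40,0,0.3],[0,0,-40,0,0],[0,0,-20,0,0],[0,0,0,0,0]]'
python3 - <<'E'
from h import *
c,P,st=shot("wrist");save(c,"w3.png");np.savez("w3.npz",P=P,c=c["color"]);print(st["eef_pos"])
m=(P[...,2]>42)&(P[...,2]<58)&(abs(P[...,1]+305)<60)&(P[...,0]>440)&(P[...,0]<700)
q=P[m];print(len(q),q.min(0),q.max(0),np.median(q,0))
g=q[(q[:,0]<540)];print([ (x,g[abs(g[:,0]-x)<8].round(0).min(0).tolist(),g[abs(g[:,0]-x)<8].round(0).max(0).tolist()) for x in (480,500,520,535) if (abs(g[:,0]-x)<8).any()])
c,P,st=shot("top");save(c,"top2.png");np.savez("top2.npz",P=P,c=c["color"])
im=cv2.resize(c["color"][110:235,130:390],None,fx=2.5,fy=2.5,interpolation=cv2.INTER_CUBIC)[...,::-1]
w=cv2.imread("pics/w3.png");w=cv2.resize(w,(650,488))[:280]
cv2.imwrite("pics/a.png",np.vstack([im[:312],w]))
E
```

```text
time_s: 8.33
eef_pos: [547.8, -304.9, 36.3]
orientation: [-0.045, 0.999, 0.0, -0.0]
ft_force: [-0.3, 0.8, -0.5]
finger_gap: 0.493
time_s: 9.0
eef_pos: [550.2, -306.7, 263.8]
orientation: [-0.045, 0.999, -0.003, 0.006]
ft_force: [0.4, -0.2, 0.1]
finger_gap: 0.279
[ 550.24987291 -306.72375364  263.81168769]
1189 [ 477.58620165 -334.31019909   42.00637586] [ 581.74765831 -270.78126171   50.96600216] [ 531.45690967 -307.19560965   48.39707684]
[(480, [478.0, -320.0, 45.0], [488.0, -302.0, 51.0]), (500, [492.0, -319.0, 45.0], [508.0, -301.0, 51.0]), (520, [512.0, -317.0, 46.0], [528.0, -299.0, 51.0]), (535, [527.0, -316.0, 45.0], [540.0, -297.0, 50.0])]
```

View pics/a.png

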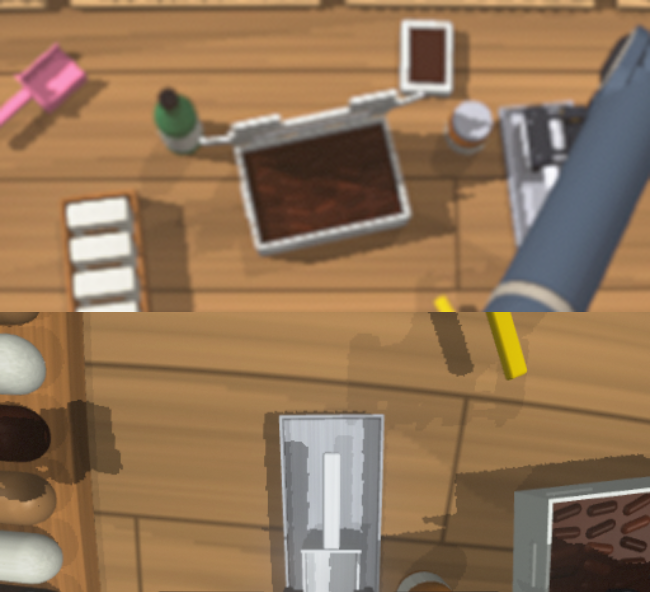

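The scoop lies level and wholly in the tray: handle at crop (331,500), handle top z≈50, end x≈478 against the tray's inner wall at 443. Next is the lid angle.

Run:
```python
from h import *
print(read_state()["q"].round(2))
a=np.deg2rad(12.1);c0=np.array([550,31.])
def loc(P):
    d=P[...,:2]-c0;return np.stack([d[...,0]*np.cos(a)+d[...,1]*np.sin(a),-d[...,0]*np.sin(a)+d[...,1]*np.cos(a),P[...,2]],-1)
c,S,_=shot("side");np.savez("side2.npz",P=S,c=c["color"])
T=np.load("top2.npz")["P"]
for n,P in(("side",S),("top",T)):
    L=loc(P);m=(abs(L[...,1])<105)&(L[...,2]>90)&(L[...,2]<300)&(L[...,0]>0)&(L[...,0]<170)
    q=L[m];print(n,len(q),np.percentile(q[:,2],[50,98,100]))
    for z in range(90,290,15):
        g=q[abs(q[:,2]-z)<7.5]
        if len(g)>5:print(z,len(g),np.percentile(g[:,0],[5,50,95]).round(1))
    if len(q)>50:
        h=q[q[:,2]<225];vx,vz,x0,z0=cv2.fitLine(h[:,[0,2]].astype(np.float32),cv2.DIST_HUBER,0,.01,.01).ravel();print("ang",np.arctan2(abs(vz),-vx*np.sign(vz)),"x at 73",x0+(73-z0)*vx/vz)
    for nm,(x,y) in dict(jar=(39,-227),bottle=(115,176)).items():
        g=L[(np.hypot(L[...,0]-x,L[...,1]-y)<45)&(L[...,2]>20)];
        if len(g):print(nm,len(g),g.min(0).round(),g.max(0).round(),np.median(g,0).round())
```

```text
[ 0.21  0.38  0.31  1.64 -0.12  1.14  2.21]
side 1366 [179.7539807  266.65365045 270.03475923]
90 54 [70.7 72.6 75.3]
105 114 [69.2 71.1 73.5]
120 113 [66.3 68.6 71. ]
135 125 [64.3 66.4 68.2]
150 117 [61.4 63.2 65.7]
165 110 [58.5 61.  63.1]
180 110 [56.  58.5 60.9]
195 115 [53.1 55.5 58. ]
210 112 [50.6 53.  55.5]
225 146 [47.9 50.7 54.5]
240 93 [48.1 50.  52.7]
255 95 [46.8 49.4 51.8]
270 62 [47.5 50.5 53.8]
ang 1.3987473 x at 73 76.878876
jar 478 [   3. -265.   20.] [  66. -205.   89.] [  24. -243.   64.]
bottle 165 [ 93. 150.  20.] [137. 196. 213.] [100. 171.  68.]
top 464 [225.93697623 271.78689778 275.3371587 ]
90 15 [73.7 74.5 75.4]
105 25 [71.3 72.3 73.7]
120 21 [69.2 70.1 71.3]
135 27 [66.  67.6 68.6]
150 20 [64.  64.9 66.1]
165 23 [60.7 62.3 63.7]
180 32 [58.3 59.9 61. ]
195 16 [55.5 56.7 58.3]
210 25 [52.5 54.6 55.2]
225 89 [50.9 52.6 56.4]
240 45 [50.  51.5 52.9]
255 40 [49.5 51.  52.9]
270 86 [49.4 52.7 56.7]
ang 1.3972069 x at 73 78.364075
jar 304 [   7. -261.   21.] [  67. -196.   95.] [  33. -224.   82.]
bottle 371 [ 94. 149.  21.] [153. 208. 218.] [113. 177. 138.]
```

Lid angle is 1.40 rad from both cameras. I'll go over the top, behind the lid.

```bash
python3 -m creep '[[0,0,-20,-6.9,0],[0,0,-25,0,0],[-17.5,33,0,0,0],[-17.5,33,0,0,0],[-17.5,33,0,0,0],[-17.5,33,0,0,0],[-17.5,33,0,0,0],[-17.5,33,0,0,0],[-17.5,33,0,0,0],[-17.5,33,0,0,0]]'; python3 -m creep '[[-17.5,33,0,0,0],[-17.5,33,0,0,0],[0,0,0,0,0],[0,0,0,0,0]]'
cat >> h.py <<'E'
A=np.deg2rad(12.1);C0=np.array([550,31.])
def loc(P):
    d=P[...,:2]-C0;return np.stack([d[...,0]*np.cos(A)+d[...,1]*np.sin(A),-d[...,0]*np.sin(A)+d[...,1]*np.cos(A),P[...,2]],-1)
def ps():
    s=read_state();M=R.from_quat(s["orientation"]).as_matrix();print("box-frame tcp",loc(s["eef_pos"]).round(1),"yaw",np.rad2deg(np.arctan2(M[1,0],M[0,0])).round(1),"F",s["ft_force"].round(1),"q",s["q"].round(2),"t",s["time_s"].round(1))
E
python3 -c "from h import *;ps()"
```

```text
time_s: 9.98
eef_pos: [628.7, -15.6, 299.3]
orientation: [-0.105, 0.994, 0.0, -0.002]
ft_force: [0.6, 0.5, -0.1]
finger_gap: 0.005
time_s: 10.32
eef_pos: [649.1, 58.1, 298.7]
orientation: [-0.108, 0.994, 0.0, -0.002]
ft_force: [-0.3, -0.6, -0.1]
finger_gap: 0.004Traceback (most recent call last):
  File "<string>", line 1, in <module>
    from h import *;ps()
                    ~~^^
  File "h.py", line 23, in ps
    s=read_state();M=R.from_quat(s["orientation"]).as_matrix();print("box-frame tcp",loc(s["eef_pos"]).round(1),"yaw",np.rad2deg(np.arctan2(M[1,0],M[0,0])).round(1),"F",s["ft_force"].round(1),"q",s["q"].round(2),"t",s["time_s"].round(1))
                                                                                                                                                                                                                        ^^^^^^^^^^^^^^^^^
AttributeError: 'float' object has no attribute 'round'
```

```bash
sed -i 's/"t",s\["time_s"\].round(1)/"t",s["time_s"]/' h.py; python3 -m creep '[[0,-3,25,0,0],[0,-2.5,30,0,0],[0,0,12.5,0,0],[0,0,1,0,0],[14,0,0,0,0],[14,0,0,0,0],[10,0,1,0,0],[14,0,4.5,0,0],[14,0,4.5,0,0],[12.5,0,7,0,0]]'; python3 -c "from h import *;ps()"
```

```text
time_s: 11.15
eef_pos: [574.7, 31.8, 217.9]
orientation: [-0.105, 0.995, 0.0, 0.002]
ft_force: [0.6, 0.0, 0.2]
finger_gap: 0.006
box-frame tcp [ 24.3  -4.4 217.9] yaw -168.0 F [0.6 0.  0.2] q [-0.24  0.32  0.15  1.8  -0.05  1.02  1.7 ] t 11.15
```

```bash
cat >> h.py <<'E'
def lid():
    for n in("side","top"):
        c,P,_=shot(n);L=loc(P);m=(abs(L[...,1])<105)&(L[...,2]>85)&(L[...,2]<300)&(L[...,0]>-110)&(L[...,0]<100)&(c["color"].min(-1)>110)
        q=L[m];t=np.arctan2(q[:,2]-73,79-q[:,0]);print(n,len(q),"lid angle pct",np.percentile(t,[10,30,50,70,90]).round(2))
    return c
E
python3 - <<'E'
from h import *
c=lid();ps();save(c,"top3.png")
c,P,_=shot("side");cv2.imwrite("pics/s3.png",cv2.resize(c["color"][100:300,180:430],None,fx=2.5,fy=2.5)[...,::-1])
E
```

```text
side 145 lid angle pct [1.04 1.09 1.1  1.12 1.14]
top 203 lid angle pct [1.07 1.07 1.08 1.1  1.18]
box-frame tcp [ 22.3  -4.3 216.4] yaw -168.0 F [ 0.9 -0.3 -0.9] q [-0.24  0.32  0.15  1.81 -0.05  1.02  1.7 ] t 11.25
```

View pics/s3.png

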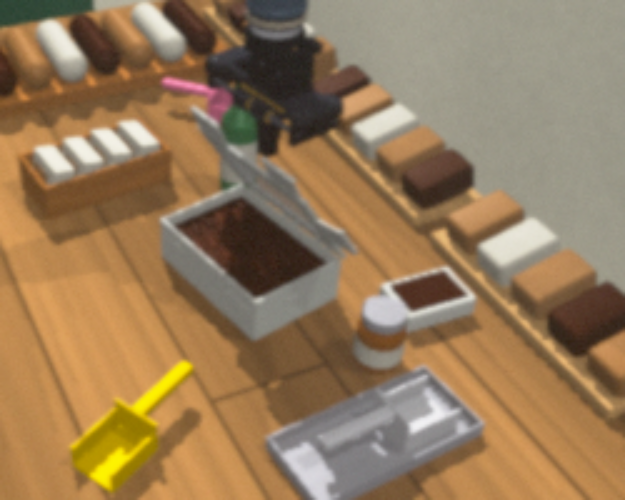

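The lid is at about 1.08 rad and following the fingers, and the scoop lies in the tray. Carrying on.

```bash
python3 -m creep '[[10,0,10,0,0],[10.5,0,9.5,0,0],[10.5,0,9.5,0,0],[8.5,0,11.5,0,0],[8.5,0,11.5,0,0],[6,0,12.5,0,0],[6,0,12.5,0,0],[3.5,0,13,0,0],[3.5,0,13,0,0],[1,0,13,0,0]]'; python3 -c "from h import *;ps();lid()"
```

```text
time_s: 12.13
eef_pos: [509.3, 18.4, 100.3]
orientation: [-0.105, 0.994, 0.0, 0.001]
ft_force: [0.0, 0.5, 0.3]
finger_gap: 0.009
box-frame tcp [-42.5  -3.8 100.3] yaw -167.9 F [0.  0.5 0.3] q [-0.22  0.37  0.13  2.06 -0.07  0.72  1.73] t 12.1333
side 47 lid angle pct [0.17 0.53 0.57 0.73 0.97]
top 96 lid angle pct [0.55 0.73 0.82 0.89 0.98]
```

```bash
python3 -m creep '[[1,0,9,0,0],[0,0,4,0,0],[0,0,2,0,0],[0,0,0,0,0]]'; python3 -m creep '[[0,0,2,0,0],[0,0,0,0,0],[0,0,0,0,0]]';python3 -m creep '[[0,0,2,0,0],[0,0,0,0,0],[0,0,0,0,0]]'
python3 - <<'E'
from h import *
ps();c,P,_=shot("side");cv2.imwrite("pics/s4.png",cv2.resize(c["color"][100:300,180:430],None,fx=2.5,fy=2.5)[...,::-1])
E
```

```text
time_s: 12.57
eef_pos: [508.0, 18.3, 87.0]
orientation: [-0.105, 0.994, 0.0, 0.001]
ft_force: [-3.1, -0.6, 12.7]
finger_gap: 0.004
time_s: 12.82
eef_pos: [508.1, 18.3, 86.7]
orientation: [-0.105, 0.994, 0.0, 0.001]
ft_force: [-6.9, -1.0, 26.1]
finger_gap: 0.005
time_s: 13.07
eef_pos: [508.1, 18.3, 86.4]
orientation: [-0.105, 0.994, 0.001, 0.001]
ft_force: [-12.5, -0.5, 40.1]
finger_gap: 0.006
box-frame tcp [-43.6  -3.7  86.4] yaw -167.9 F [-12.5  -0.5  40.1] q [-0.22  0.39  0.13  2.07 -0.08  0.68  1.74] t 13.0667
```

View pics/s4.png

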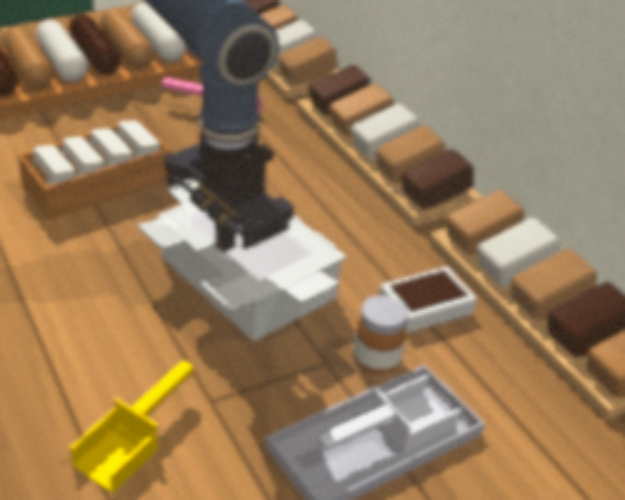

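The lid is lying shut (fingertips at z≈75, the lid's top face), with the tabs sticking out. The bystanders are in place. Front left tab next.

```bash
python3 -m creep '[[0,0,-20,0,0],[0,0,-20,0,0],[20,26,-5,0,0],[20,27,0,0,0],[19,27,0,0,0],[0,0,10,0,0],[0,0,15,0,0],[0,0,0,0,0]]'; python3 -c "from h import *;ps()"
python3 - <<'E'
from h import *
c,P,st=shot("wrist");save(c,"w4.png");L=loc(P)
m=(L[...,2]>68)&(L[...,2]<86)
for y in(60,90,-60,-90,-76):
    g=L[m&(abs(L[...,1]-y)<4)&(L[...,0]<-60)];
    if len(g):print("front edge y",y,np.percentile(g[:,0],[0,5]).round(1),np.median(g[:,2]).round(1))
for x in(-20,0,20,40,-40):
    g=L[m&(abs(L[...,0]-x)<4)];print("x",x,g[:,1].min().round(1),g[:,1].max().round(1)) if len(g) else 0
E
```

```text
time_s: 13.78
eef_pos: [431.2, 84.4, 100.0]
orientation: [-0.106, 0.994, -0.0, -0.001]
ft_force: [0.2, 0.4, -0.3]
finger_gap: 0.012
box-frame tcp [-104.9   77.1  100. ] yaw -167.8 F [ 0.2  0.4 -0.3] q [-0.37  0.27  0.1   2.21 -0.04  0.67  1.54] t 13.7833
front edge y 60 [-119.1 -118.6] 79.7
front edge y 90 [-119.1 -118.6] 79.8
front edge y -60 [-118.1 -117.2] 76.2
front edge y -90 [-117.9 -117.6] 79.7
front edge y -76 [-118.  -117.7] 78.5
x -40 -74.9 -59.3
```

```bash
python3 -m creep '[[-2,0,8,0,0],[0,0,8,0,0],[0,0,8,0,0],[0,0,8,0,0],[0,0,8,0,0],[0,0,2,0,0],[0,0,0,0,0]]'; python3 -c "from h import *;ps()";  python3 -m creep '[[0,0,-20,0,0],[0,0,-20,0,0],[0,0,-8,0,0],[0,-30,0,0,0],[0,-30,0,0,0],[0,-30,0,0,0],[0,-30,0,0,0],[0,-32,0,0,0],[0,0,0,0,0],[0,0,0,0,0]]'
python3 - <<'E'
from h import *
ps();c,P,st=shot("wrist");save(c,"w5.png");L=loc(P)
m=(L[...,2]>68)&(L[...,2]<90)
for y in(60,76,90,-60,-90):
    g=L[m&(abs(L[...,1]-y)<4)&(L[...,0]<-60)];
    if len(g):print("front edge y",y,np.percentile(g[:,0],[0,5]).round(1),np.median(g[:,2]).round(1))
E
```

```text
time_s: 14.42
eef_pos: [433.7, 84.1, 58.1]
orientation: [-0.105, 0.994, -0.0, -0.001]
ft_force: [-0.4, -0.4, 0.6]
finger_gap: 0.005
box-frame tcp [-102.6   76.3   58.1] yaw -167.9 F [-0.4 -0.4  0.6] q [-0.36  0.35  0.09  2.23 -0.06  0.56  1.55] t 14.4167
time_s: 15.25
eef_pos: [466.1, -65.9, 106.8]
orientation: [-0.103, 0.995, -0.0, -0.0]
ft_force: [-0.2, 0.3, -0.3]
finger_gap: 0.007
box-frame tcp [-102.3  -77.2  106.8] yaw -168.2 F [-0.2  0.3 -0.3] q [-0.09  0.31  0.17  2.14 -0.08  0.7   1.91] t 15.25
front edge y 60 [-81.8 -81.6] 74.6
front edge y 76 [-82.2 -82. ] 74.2
front edge y -60 [-118.4 -118.2] 77.8
front edge y -90 [-118.4 -117.8] 78.0
```

```bash
python3 -m creep '[[0,0,10,0,0],[0,0,9,0,0],[0,0,8,0,0],[0,0,8,0,0],[0,0,8,0,0],[0,0,6,0,0],[0,0,0,0,0]]'; python3 -c "from h import *;ps()";  python3 -m creep '[[0,0,-20,0,0],[0,0,-25,0,0],[0,0,-20,0,0],[-25,-15,0,0,0],[-25,-15,0,0,0],[-26,-15,0,0,0],[-26,-15,0,0,0],[0,0,0,0,0],[0,0,0,0,0]]'
python3 - <<'E'
from h import *
ps();c,P,st=shot("wrist");save(c,"w6.png");L=loc(P)
m=(L[...,2]>68)&(L[...,2]<90)
for y in(60,76,90,-60,-76,-90):
    g=L[m&(abs(L[...,1]-y)<4)&(L[...,0]<-60)];
    if len(g):print("front edge y",y,np.percentile(g[:,0],[0,5]).round(1),np.median(g[:,2]).round(1))
g=L[m&(abs(L[...,0]+20)<6)&(L[...,1]<0)&(L[...,1]>-170)];print(len(g),g[:,1].min() if len(g) else 0)
E
```

```text
time_s: 15.88
eef_pos: [464.6, -63.4, 56.2]
orientation: [-0.106, 0.994, 0.0, -0.002]
ft_force: [0.6, 0.1, 0.2]
finger_gap: 0.006
box-frame tcp [-103.3  -74.4   56.2] yaw -167.8 F [0.6 0.1 0.2] q [-0.07  0.39  0.15  2.17 -0.1   0.58  1.93] t 15.8833
time_s: 16.63
eef_pos: [579.1, -101.7, 122.3]
orientation: [-0.105, 0.994, -0.0, -0.0]
ft_force: [0.9, 0.4, -0.1]
finger_gap: 0.006
box-frame tcp [   0.7 -135.8  122.3] yaw -167.9 F [ 0.9  0.4 -0.1] q [-0.03  0.45  0.18  1.86 -0.1   0.84  1.98] t 16.6333
front edge y -60 [-80.9 -80.1] 74.6
front edge y -76 [-80.6 -79.9] 74.6
front edge y -90 [-81.2 -80.4] 74.6
3276 -154.71843052488717
```

```bash
python3 -m creep '[[0,-5,15,0,0],[0,0,15,0,0],[0,0,8,0,0],[0,0,8,0,0],[0,0,8,0,0],[0,0,8,0,0],[0,0,3,0,0],[0,0,0,0,0]]'; python3 -c "from h import *;ps()";  python3 -m creep '[[0,0,-20,0,0],[0,0,-30,0,0],[0,0,-30,0,0],[-5,35,0,0,0],[0,35,0,0,0],[0,35,0,0,0],[0,35,0,0,0],[0,35,0,0,0],[0,35,0,0,0],[0,35,0,0,0]]'; python3 -m creep '[[5,35,0,0,0],[0,2,0,0,0],[0,0,0,0,0]]'
python3 - <<'E'
from h import *
ps();c,P,st=shot("wrist");save(c,"w7.png");L=loc(P)
m=(L[...,2]>66)&(L[...,2]<90)
for x in(-25,-20,-10,0):
    g=L[m&(abs(L[...,0]-x)<5)&(abs(L[...,1])<170)];
    if len(g):print(x,len(g),g[:,1].min().round(1),g[:,1].max().round(1))
c,P,st=shot("top");save(c,"top7.png");L=loc(P)
m=(L[...,2]>62)&(L[...,2]<92)
for x in(-20,0,20):
    g=L[m&(abs(L[...,0]-x)<5)&(abs(L[...,1])<170)];print("top",x,len(g),g[:,1].min().round(1),g[:,1].max().round(1))
g=L[(np.hypot(L[...,0]-36,L[...,1]+229)<45)&(L[...,2]>20)];print("jar",g.min(0).round(),g.max(0).round(),np.median(g,0).round())
E
```

```text
time_s: 17.35
eef_pos: [578.3, -105.8, 57.0]
orientation: [-0.105, 0.994, 0.0, -0.001]
ft_force: [-0.2, -0.1, 0.5]
finger_gap: 0.01
box-frame tcp [  -1.  -139.7   57. ] yaw -167.9 F [-0.2 -0.1  0.5] q [-0.01  0.54  0.16  1.9  -0.13  0.71  2.  ] t 17.35
time_s: 18.18
eef_pos: [532.4, 135.9, 138.4]
orientation: [-0.105, 0.994, 0.0, 0.0]
ft_force: [0.9, 0.0, 0.1]
finger_gap: 0.004
time_s: 18.43
eef_pos: [519.3, 172.4, 138.2]
orientation: [-0.108, 0.994, 0.001, -0.0]
ft_force: [0.4, -0.9, 0.8]
finger_gap: 0.006
box-frame tcp [ -0.3 144.7 138.2] yaw -167.6 F [ 0.4 -0.9  0.8] q [-0.48  0.37  0.11  1.94 -0.05  0.83  1.44] t 18.4333
-25 3250 -69.7 150.2
-20 3259 -71.2 149.6
-10 3154 -74.1 149.7
0 3085 -76.2 149.8
top -20 164 -116.0 86.2
top 0 131 -116.3 86.7
top 20 125 -116.5 42.8
jar [   8. -261.   21.] [  69. -196.   98.] [  33. -223.   82.]
```

```bash
python3 -m creep '[[0,-5,20,0,0],[0,0,20,0,0],[0,0,10,0,0],[0,0,8,0,0],[0,0,8,0,0],[0,0,8,0,0],[0,0,6,0,0],[0,0,2,0,0],[0,0,0,0,0]]'; python3 -c "from h import *;ps()";  python3 -m creep '[[0,0,-20,0,0],[0,0,-30,0,0],[0,0,-40,0,0],[0,0,-40,0,0],[30,-10,0,0,0],[30,-10,0,0,0],[30,-10,0,0,0],[20,-10,0,0,0],[0,0,0,0,0],[0,0,0,0,0]]'
python3 - <<'E'
from h import *
ps();c,P,st=shot("wrist");save(c,"w8.png");L=loc(P)
m=(L[...,2]>66)&(L[...,2]<90)
for x in(-40,-20,0):
    g=L[m&(abs(L[...,0]-x)<5)&(abs(L[...,1])<170)];
    if len(g):print(x,len(g),g[:,1].min().round(1),g[:,1].max().round(1),np.median(g[:,2]))
c,P,st=shot("side");T=cv2.resize(c["color"][100:300,180:430],None,fx=2,fy=2)
c,P,st=shot("top");L=loc(P);T2=cv2.resize(c["color"][100:250,130:380],None,fx=2,fy=2)[:,:500]
cv2.imwrite("pics/b.png",np.vstack([T[:300],T2])[...,::-1])
for n,x,y in(("jar",36,-229),("bottle",115,176)):
    g=L[(np.hypot(L[...,0]-x,L[...,1]-y)<45)&(L[...,2]>20)];print(n,g.min(0).round(),g.max(0).round(),np.median(g,0).round())
m=(L[...,2]>62)&(L[...,2]<92)
for x in(-20,0,20):
    g=L[m&(abs(L[...,0]-x)<5)&(abs(L[...,1])<170)];print("top",x,len(g),g[:,1].min().round(1),g[:,1].max().round(1))
E
```

```text
time_s: 19.28
eef_pos: [521.2, 164.1, 55.4]
orientation: [-0.105, 0.994, -0.0, -0.001]
ft_force: [-0.4, 0.1, -0.8]
finger_gap: 0.007
box-frame tcp [ -0.3 136.1  55.4] yaw -167.9 F [-0.4  0.1 -0.8] q [-0.46  0.49  0.1   2.   -0.07  0.66  1.47] t 19.2833
time_s: 20.12
eef_pos: [422.0, 101.8, 186.7]
orientation: [-0.105, 0.994, 0.0, 0.001]
ft_force: [0.4, 0.3, -0.1]
finger_gap: 0.009
box-frame tcp [-110.3   96.1  186.7] yaw -168.0 F [ 0.4  0.3 -0.1] q [-0.45  0.13  0.13  2.14 -0.02  0.88  1.47] t 20.1167
-20 467 -116.5 -29.8 74.30836308552227
0 589 -117.1 -29.4 74.30269273434158
jar [   7. -259.   21.] [  70. -197.   96.] [  34. -224.   82.]
bottle [ 93. 148.  22.] [152. 208. 220.] [113. 177. 138.]
top -20 122 -115.9 32.0
top 0 119 -116.8 34.9
top 20 127 -117.4 45.4
```

View pics/b.png

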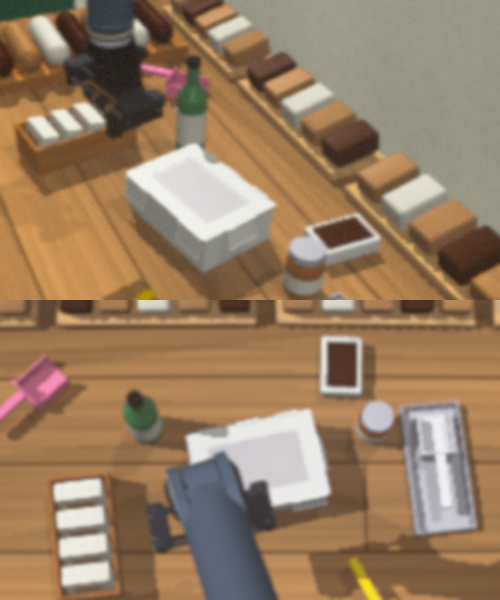

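```bash
python3 -m creep '[[0,0,-30,0,0],[0,-38,0,0,0],[0,-38,0,0,0],[0,-38,0,0,0],[0,-38,0,0,0],[0,-38,0,0,0],[0,-38,0,0,0],[0,-10,0,0,0],[0,0,0,0,0],[0,0,0,0,0]]'
python3 - <<'E'
from h import *
ps()
for n in("side","top","wrist"):
    c,P,st=shot(n);L=loc(P);m=(L[...,2]>66)&(L[...,2]<92)
    for x in(-20,0,20):
        g=L[m&(abs(L[...,0]-x)<5)&(abs(L[...,1])<170)]
        if len(g):print(n,x,len(g),g[:,1].min().round(1),g[:,1].max().round(1),"z",np.percentile(g[:,2],[5,50,95]).round(1))
    for y in(-76,0,76):
        g=L[m&(abs(L[...,1]-y)<6)&(L[...,0]<-30)&(L[...,0]>-130)]
        if len(g):print(n,"front",y,g[:,0].min().round(1),g[:,2].max().round(1))
    if n=="top":
        g=P[(abs(P[...,0]-560)<110)&(abs(P[...,1]+304)<25)&(P[...,2]>36)&(P[...,2]<60)];print("scoop",len(g),np.median(g,0).round(1),g.min(0).round(),g.max(0).round())
        q=P[112:150,286:316].reshape(-1,3);q=q[(q[:,2]>15)&(q[:,2]<50)];print("packet",np.median(q,0).round(1))
E
```

```text
time_s: 21.1
eef_pos: [472.7, -130.1, 215.6]
orientation: [-0.105, 0.994, 0.0, -0.0]
ft_force: [-0.5, -0.1, 0.5]
finger_gap: 0.003
box-frame tcp [-109.3 -141.3  215.6] yaw -167.9 F [-0.5 -0.1  0.5] q [-0.12  0.19  0.35  2.   -0.08  0.97  2.05] t 21.1
side -20 121 -122.2 111.0 z [72.4 75.5 78.9]
side 0 100 -120.4 107.6 z [72.6 76.  78.4]
side 20 97 -119.8 110.4 z [71.7 75.8 78.7]
side front -76 -82.9 79.8
side front 0 -78.5 79.9
side front 76 -79.8 79.7
top -20 178 -115.8 116.0 z [70.8 75.9 83.1]
top 0 191 -116.9 115.0 z [68.7 76.2 82.1]
top 20 184 -116.9 115.6 z [69.9 75.9 82.1]
top front 0 -76.6 84.9
top front 76 -80.9 86.1
scoop 156 [ 541.6 -306.3   48.5] [ 479. -329.   36.] [ 658. -280.   60.]
packet [ 748.2 -126.6   31. ]
wrist 0 594 -0.4 110.9 z [73.4 74.6 75.8]
wrist 20 603 0.6 110.3 z [73.4 74.6 75.8]
wrist front -76 -82.5 76.7
wrist front 0 -79.3 76.7
wrist front 76 -82.5 77.2
```

```bash
python3 -c "from station import *;print(sign_off())"
```

```text
the job is handed in; nothing more can be done
None
```

I laid the scoop in the tray, shut the lid, pressed all four tabs down and handed the job in at about 21 s. No verdict was reported.

**What the last checks showed:**
- **Scoop:** it is let go and level in the tray. It runs from x = 479 to 658 mm, inside the tray's walls at about 443 and 677 mm. The top of its handle is at about 50 mm, the right height for lying on the tray floor.
- **Lid:** it is flat, with its top at about 75–76 mm and no tilt seen in any camera.
- **Tabs:** all four have folded against the box. The front edge now ends about 82 mm from the box centre (tab tips were at 118 mm), and the sides about 116 mm (tab tips were at 150–155 mm).
- **Bystanders:** the jar, bottle and packet measure within 1–2 mm of where they started.
- **Robot:** the arm stands clear, with the wrist force near zero.

**Disagreements or gaps:** the side camera put the right side edge at 120–122 mm, while the top camera put it at 116–117 mm. The depth noise is several mm, so I took that tab as home. I could not read the tab angles directly, so I inferred that all four are home from the folded edges. One rough lid-angle check, made while the lid was closing, was spoilt by the hand being in view, so I ignored it.

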